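# Pin the sprung take-up wheel

### The arm

A 6-joint arm with a two-finger parallel gripper is mounted at the origin on a cart in front of the work surface, level with it; the furniture and walls round the work are solid. World frame = base frame: x ahead of the robot, y to its left, z up, the work surface at z = 0. Lengths are in mm, angles in rad, forces in N, time in s.
With the tool pointing down it reaches from about 350 to 850 mm from the base axis. Payload 8.1 kg.
Tool frame: the origin (TCP) lies at the very end of the fingers, on their centre line; the grasp point (between the pads) lies 19 mm behind it; z points along the fingers, y is the line along which they close (so a half turn about z gives the same grasp; the last joint's range is limited). The gripper opens to 85 mm and grips with 20 to 120 N. Pads are 22 mm wide; open, the fingers measure 114 mm over their backs; the gripper's body (76 mm by 85 mm) begins 54 mm behind the grasp point. The pads swing forward as they close: fully open they stand 13 mm farther back than shut.
Start: joints at [1.263, 0.13, 1.488, -0, 1.523, -0.085], TCP at [132.554, 585.179, 231.292] pointing down, gripper open.
Joint ranges: [-2.96, 2.96], [-0.89, 2.26], [0.02, 2.5], [-1.34, 4.48], [0, 2.73], [-2.66, 2.66]. Speed limits (rad/s): [2.39, 2.39, 2.79, 3.14, 3.14, 3.14].

### API

Orientations are given as [roll, pitch, yaw] about the fixed x, y, z axes, in that order (R = Rz(yaw) Ry(pitch) Rx(roll)).
In Python, from rig import env, snapshot, calibration gives the robot as it stands.
- The arm moves only by the shell command python3 -m pendant 'ROWS' [FORCE]. ROWS is JSON, a list of rows, each an object of numbers: "x", "y", "z": the shift along the world's x, y, z normalised to -1 to 1, where 1 is 20 cm; "twist": the turn about the world's z normalised to -1 to 1, where 1 is 45 degrees; "fingers": the opening, from -1 (shut) to 1 (fully open). In form: [{"x": .., "y": .., "z": .., "twist": .., "fingers": ..}, ...]. A call has 1 to 12 rows; each row is the pose to reach, as a shift and turn from the pose commanded when the call began; what a row does not reach only later rows make up. A row lasts 1/12 s, in which the tool goes at most 41.7 mm and 7.16 degrees, less where a joint would pass 70% of its speed; a pose out of reach is approached as far as the arm can. A call with a number of a shift or a turn outside -1 to 1 is refused whole. A call with a gripper value outside its range is refused whole. The fingers move at their own pace and stop on an object; FORCE is the grip in N (left out, the last holds). Time passes only in rows, so rows that repeat a pose let the fingers close. It gives the time, the measured TCP pose, the force, the opening and the grip force at its end, in the units of the state.
- env.state(): the state, without advancing time (a new reading comes with each control period).
- snapshot(name): name is "scene" or "side" or "wrist"; returns the picture (384x512x3 uint8, red, green, blue); there is no depth.
- calibration(name): a dict with "camera_matrix" (3x3 intrinsics, pixels), "rvec" (rotation vector, rad) and "tvec" (3), from world to camera coordinates, as OpenCV has them. Camera axes: x right, y down, z forward; pixel columns grow to the right and rows downward; lengths in mm; the calibration is good to about 2 mm. A picture is of the moment at which its call begins: read the wrist's pose just before it. calibration takes no time and is no camera call; for the wrist camera it gives the pose at the moment of the call.
- env.close_job(): hands the job in; it is judged then, once.
The state is a dict: "time": time; "joint_positions": joint angles; "qvel": joint speeds; "joint_efforts": joint torques, N m; "tcp_pos": TCP position; "tcp_rot": TCP orientation; "force": force on the tool from outside, world axes, zero at the start; "moment": the same for the moment, N m; "finger_gap": finger opening in mm; "grasp_force": force on a finger pad.
Only numpy, scipy, OpenCV 4.12 (cv2) and the standard library are available. Lean on these libraries where they do the work, as an engineer would, in place of code of your own. Each camera call takes 0.05 s, during which the arm holds its last target. There are 200 camera calls.

### The job

Take the locking pin from its stand, put it through the hole in the strap take-up wheel, and with it turn the wheel counter-clockwise against its spring, feeling gently with the pin's tip for the lock hole hidden underneath. Drop the pin fully home there, collar flat on the wheel, so that it holds the wheel wound when you let go. Do not force the pin, and leave the other things on the bench where they are.

Things in the scene. Friction and masses are not known exactly. Their poses are not given: they have to be found in the camera images.
- pin: Locking pin, 64 mm long, 80 g, upright in its stand. Origin: centre of the tip, z up the pin. Steel shank 12 mm thick from z 0 to 27 mm with a bevelled nose (8 mm wide at the tip, full 3 mm up); collar 24 mm wide from 27 to 32 mm; square black grip 18 x 18 mm from 32 to 64 mm, x and y square to its flat sides. In the stand the collar rests on the stand's top, the tip 9 mm above the bench.
- pin_stand: Grey plastic block, 56 x 56 x 36 mm, with a 100 mm long foot along its x, screwed to the bench, with one 15 mm upright hole 30 mm deep in which the pin stands loosely. Origin: centre of the underside, under the hole.
- tensioner: Strap take-up, screwed to the bench: grey square base plate 190 x 190 x 8 mm with a small guide roller, 52 mm tall, at its left edge; on it a dark steel index ring, and over that, 3 mm clear, an aluminium wheel 160 mm across that turns. Origin: underside of the plate on the wheel's vertical axis; z up.
- wheel_hole (a point): Centre of the mouth of the wheel's only hole, on the wheel's top, 39 mm above the bench, 58 mm from the axis; turns with the wheel. Round, 15 mm wide, 1.5 mm bevel, through the wheel (12 mm). A pin put in first rests with its tip on the index ring, 15 mm below this point, collar 12 mm above the wheel; fully home in the lock hole the collar lies on the wheel, tip 27 mm below.
- wheel_axis (a point): Point on the wheel's vertical axis, level with the wheel's top, 39 mm above the bench. A hub 44 mm wide rises 3 mm above this height, its nut 6 mm.
- wheel (a joint): Angle of the wheel in rad: 0 at its rest stop, growing counter-clockwise seen from above, against the spring, to the end stop at 1.3. At the wheel's hole the spring pushes back (clockwise) with about 3 N at rest and 6 to 7 N at 0.8 to 1 rad; let go, the wheel runs back to 0. Under that load friction on the shank resists pushing the pin down with up to about 10 N.
- stapler: Small teal and black stapler, 28 x 122 x 36 mm, a bystander. Origin: centre of the underside.
- tape_roll: White-wound roll of tape lying flat, 84 x 89 x 49 mm, a bystander. Origin: centre of the underside.
- white_jar: Small white jar with pink lid, 53 mm wide, 46 mm tall, a bystander. Origin: centre of the underside.
- index_face (a point): Point on the wheel's axis level with the flat top of the index ring, 24 mm above the bench. The ring is clamped still; it is closed but for one 15 mm lock hole (1.5 mm bevel, 16 mm deep), hidden under the wheel, on the same 58 mm radius as the wheel's hole. Its place is not measured and differs each time: it comes under the wheel's hole at a wheel angle somewhere from 0.6 to 1.05 rad.
Things that resemble listed ones, but are neither listed nor needed, are in the scene too. There is more than one size of the pin; the one meant has the size given above.

How it is judged (in metres and radians):
On the way, in this order (a step that is already met when the one before it is completed fails the run):
1. the pin is through the wheel's hole, with the wheel not yet wound (z of pin in the frame of wheel_hole below -0.008 m and horizontal distance between pin and wheel_hole below 0.006 m and value of joint wheel below 0.3 rad), for 0.1 s.
2. the wheel is wound against its spring with the pin still in its hole (value of joint wheel above 0.5 rad and z of pin in the frame of wheel_hole below -0.006 m and horizontal distance between pin and wheel_hole below 0.008 m), for 0.1 s.
At the end, for the whole second after the job is handed in: The pin stands upright (within 0.15 rad) through the wheel's hole and down in the lock hole, its tip at least 24 mm below the wheel's top (collar within 3 mm of the wheel) and within 7 mm of the hole's centre line, at rest, and the released wheel stays wound beyond 0.5 rad (value of joint wheel above 0.5 rad and z of pin in the frame of wheel_hole below -0.024 m and horizontal distance between pin and wheel_hole below 0.007 m and angle between pin's own z axis and vertical below 0.15 rad and linear speed of pin below 0.02 m/s and velocity of joint wheel between -0.05 and 0.05 rad/s); the robot touches nothing.
It fails at once if the pin is forced against the take-up (wheel, index ring or base) with more than 45 N (contact force between pin and tensioner above 45 N).
It fails at once if a bystander (stapler, tape roll or jar) is moved more than 25 mm (distance of any of stapler, tape_roll, white_jar from where it was at the start of the episode above 0.025 m).
It also fails if it takes over 64 s, if anything falls off the work surface, if the arm or the gripper's body presses on something with over 40 N, if the wrist force passes 120 N, or if a joint passes its speed limit or range.

## Working session

There is one attempt and no reset: what is moved stays moved. The work goes in short steps, Python scripts to look and compute and a shell command to move; the robot and the scene stay as the last step left them, time stands still between calls to the robot, and variables do not carry over. Pictures are saved under pics/ and viewed, at most 10 in all, crops included, and the job is handed in when it is done.

```bash
mkdir -p pics; ls; python3 - <<'E'
from rig import env,snapshot,calibration
import cv2,numpy as np
for n in("scene","side"):
    im=snapshot(n)[:,:,::-1]; cv2.imwrite(f"pics/{n}0.png",im)
    c=calibration(n);print(n,c)
s=env.state();print(s)
E
```

```text
pics
scene {'camera_matrix': array([[420.87246046,   0.        , 253.24389427],
       [  0.        , 420.87246046, 193.26399337],
       [  0.        ,   0.        ,   1.        ]]), 'rvec': array([ 1.14923655, -2.24045399,  1.0722008 ]), 'tvec': array([ 85.08428065, 383.54985147, 463.95934123])}
side {'camera_matrix': array([[356.27783508,   0.        , 256.61893207],
       [  0.        , 356.27783508, 189.80723848],
       [  0.        ,   0.        ,   1.        ]]), 'rvec': array([ 0.02363628, -2.61554181,  1.68279024]), 'tvec': array([457.76446264, 155.97432505, 628.86675484])}
{'time': 0.1, 'joint_positions': array([ 1.26260948e+00,  1.31089311e-01,  1.48915713e+00,  4.41449309e-06,
        1.52297632e+00, -8.54221409e-02]), 'qvel': array([ 0.00021651, -0.00024164, -0.00017327, -0.00281517, -0.00015635,
       -0.00019171]), 'joint_efforts': array([ 1.02464652e-03, -5.70948744e+01, -5.01946235e+01, -1.87541018e-04,
        8.06470314e-03, -3.62207049e-05]), 'tcp_pos': array([132.39987703, 584.71847607, 230.35440243]), 'tcp_rot': array([-3.13996887e+00, -1.43470748e-04,  2.91882761e+00]), 'force': array([ 0.44398258,  0.22266163, -0.64999335]), 'moment': array([0.05114255, 0.02005811, 0.01404748]), 'grasp_force': 0.0, 'finger_gap': 85.71370098354251}
```

View pics/scene0.png

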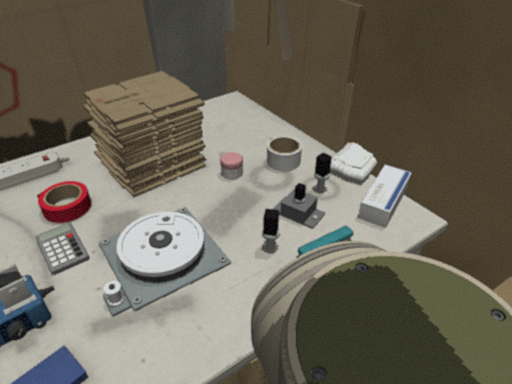

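View pics/side0.png

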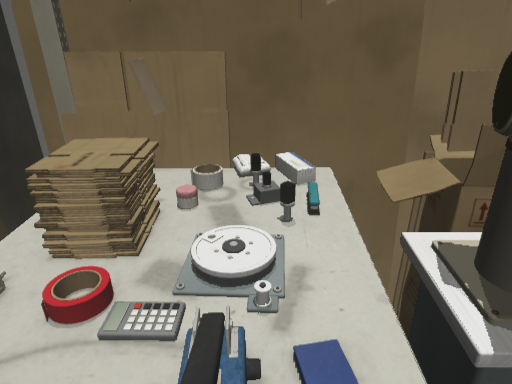

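The scene view shows the pin in its grey stand at about (300,192), two larger free-standing pins at (270,225) and (322,170), and the wheel at about (160,243). Next I'll enlarge the wheel and the stand.

```bash
cat > h.py <<'E'
import cv2,numpy as np
from rig import env,snapshot,calibration
def ray(c,uv,z):
    K,rv,t=c["camera_matrix"],c["rvec"],c["tvec"]
    R=cv2.Rodrigues(rv)[0]; o=-R.T@t
    d=R.T@np.linalg.inv(K)@np.array([uv[0],uv[1],1.])
    return (o+d*(z-o[2])/d[2])[:3]
def proj(c,p): return cv2.projectPoints(np.array(p,float).reshape(-1,3),c["rvec"],c["tvec"],c["camera_matrix"],None)[0].reshape(-1,2)
E
python3 - <<'E'
from h import *
a=cv2.imread("pics/scene0.png");b=cv2.imread("pics/side0.png")
L=cv2.resize(a[200:310,95:235],(0,0),fx=2.8,fy=2.8,interpolation=cv2.INTER_CUBIC)
M=cv2.resize(a[145:260,250:390],(0,0),fx=2.8,fy=2.8,interpolation=cv2.INTER_CUBIC)
N=cv2.resize(b[215:320,170:310],(0,0),fx=2.8,fy=2.8,interpolation=cv2.INTER_CUBIC)
O=cv2.resize(b[145:230,230:330],(0,0),fx=2.8,fy=2.8,interpolation=cv2.INTER_CUBIC)
W=np.zeros((600,790,3),np.uint8)
W[:308,:392]=L;W[:294,395:787]=N;W[310:600,:392]=M[:290];W[310:310+238,395:395+280]=O
cv2.imwrite("pics/mos.png",W)
c=calibration("scene");d=calibration("side")
for z,n,u,v in((73,"pin top",(300,186),(266,173)),(45,"nut",(160,239),(234,245))):
    print(n,ray(c,u,z),ray(d,v,z))
E
```

```text
pin top [ 439.14725182 -324.66063402   73.        ] [ 442.42241333 -323.86770215   73.        ]
nut [495.08486269 -39.59840734  45.        ] [500.22780402 -35.84174341  45.        ]
```

View pics/mos.png

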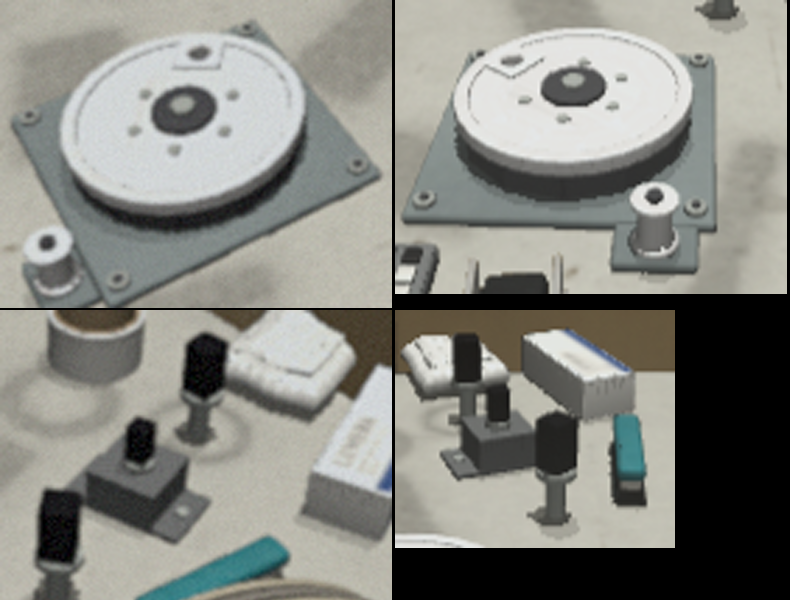

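Hole at scene (166.4,218.6) and side (211.8,236.4); nut at (160,236.8) and (233.6,243.6); pin top at (300.4,186) and (266.8,173).

```bash
python3 - <<'E'
from h import *
c=calibration("scene");d=calibration("side")
for z,n,u,v in((73,"pin top",(300.4,186),(266.8,173)),(45,"nut",(160,236.8),(233.6,243.6)),(39,"hole",(166.4,218.6),(211.8,236.4)),(0,"A",(270,249),(287,219)),(0,"B",(320,191),None),(36,"stapler",(326,240),(313,187)),(36,"stand corner L",(250+88/2.8,145+165/2.8),None),(36,"stand corner near",(250+150/2.8,145+192/2.8),None),(36,"stand corner right",(250+187/2.8,145+150/2.8),None)):
    print(n,ray(c,u,z).round(1),ray(d,v,z).round(1) if v else "")
E
python3 -m pendant '[{"x":0.2,"y":-0.1,"twist":-0.15},{"x":0.4,"y":-0.2,"twist":-0.25},{"x":0.6,"y":-0.3,"twist":-0.35},{"x":0.8,"y":-0.45,"twist":-0.45},{"x":1,"y":-0.6,"twist":-0.5},{"x":1,"y":-0.8,"twist":-0.6},{"x":1,"y":-1,"twist":-0.6}]'
python3 -m pendant '[{"x":0.2,"y":-0.2,"twist":-0.15},{"x":0.35,"y":-0.4,"twist":-0.25},{"x":0.5,"y":-0.6,"twist":-0.35},{"x":0.6,"y":-0.8,"twist":-0.45},{"x":0.65,"y":-1,"twist":-0.5}]'
python3 -m pendant '[{"x":0.1,"y":-0.2,"twist":-0.15},{"x":0.1,"y":-0.4,"twist":-0.25},{"x":0.1,"y":-0.6,"twist":-0.35},{"x":0.1,"y":-0.8,"twist":-0.45},{"x":0.1,"y":-1,"twist":-0.5}]'
python3 -m pendant '[{"y":-0.2,"twist":-0.15},{"y":-0.4,"twist":-0.25},{"y":-0.6,"twist":-0.35},{"x":-0.05,"y":-0.8,"twist":-0.4},{"x":-0.1,"y":-1,"twist":-0.4},{"x":-0.1,"y":-1,"twist":-0.4}]'
```

```text
pin top [ 438.7 -325.3   73. ] [ 440.4 -323.8   73. ]
nut [500.3 -42.1  45. ] [501.4 -40.5  45. ]
hole [545.2 -76.4  39. ] [547.7 -75.3  39. ]
A [ 391.1 -214.1    0. ] [ 393.  -214.7    0. ]
B [ 468.1 -414.3    0. ] 
stapler [ 321.6 -290.3   36. ] [ 322.1 -317.9   36. ]
stand corner L [ 450.9 -288.1   36. ] 
stand corner near [ 401.9 -305.2   36. ] 
stand corner right [ 421.4 -358.1   36. ] invalid input at $[0]: expected keys x, y, z, twist, fingers
invalid input at $[0]: expected keys x, y, z, twist, fingers
invalid input at $[0]: expected keys x, y, z, twist, fingers
invalid input at $[0]: expected keys x, y, z, twist, fingers
```

```bash

python3 -m pendant '[{"x":0.2,"y":-0.1,"z":0,"twist":-0.1,"fingers":1},{"x":0.4,"y":-0.2,"z":0,"twist":-0.2,"fingers":1},{"x":0.6,"y":-0.3,"z":0,"twist":-0.3,"fingers":1},{"x":0.8,"y":-0.45,"z":0,"twist":-0.3,"fingers":1},{"x":1,"y":-0.6,"z":0,"twist":-0.3,"fingers":1},{"x":1,"y":-0.8,"z":0,"twist":-0.3,"fingers":1},{"x":1,"y":-1,"z":0,"twist":-0.3,"fingers":1}]'
python3 -m pendant '[{"x":0.2,"y":-0.2,"z":0,"twist":-0.1,"fingers":1},{"x":0.35,"y":-0.4,"z":0,"twist":-0.2,"fingers":1},{"x":0.5,"y":-0.6,"z":0,"twist":-0.3,"fingers":1},{"x":0.55,"y":-0.8,"z":0,"twist":-0.4,"fingers":0.2},{"x":0.6,"y":-1,"z":0,"twist":-0.4,"fingers":0.2}]'
python3 -m pendant '[{"x":0.1,"y":-0.2,"z":0,"twist":-0.1,"fingers":0.2},{"x":0.1,"y":-0.4,"z":0,"twist":-0.2,"fingers":0.2},{"x":0.1,"y":-0.6,"z":0,"twist":-0.3,"fingers":0.2},{"x":0.1,"y":-0.8,"z":0,"twist":-0.3,"fingers":0.2},{"x":0.1,"y":-1,"z":0,"twist":-0.3,"fingers":0.2}]'
python3 -m pendant '[{"x":0,"y":-0.2,"z":0,"twist":-0.1,"fingers":0.2},{"x":0,"y":-0.4,"z":0,"twist":-0.2,"fingers":0.2},{"x":0,"y":-0.6,"z":0,"twist":-0.28,"fingers":0.2},{"x":0,"y":-0.8,"z":0,"twist":-0.28,"fingers":0.2},{"x":-0.1,"y":-1,"z":0,"twist":-0.28,"fingers":0.2},{"x":-0.1,"y":-1,"z":0,"twist":-0.28,"fingers":0.2}]'
python3 - <<'E'
from h import *
s=env.state();print(s["time"],s["tcp_pos"],s["tcp_rot"],s["joint_positions"])
cv2.imwrite("pics/w1.png",snapshot("wrist")[:,:,::-1])
c=calibration("wrist");print(proj(c,[[439.5,-324.5,73],[500.8,-41.3,39],[546.4,-75.9,39]]))
E
```

```text
time: 0.68
tcp_pos: [333.0, 398.1, 230.3]
tcp_rot: [-3.14, 0.0, 2.682]
force: [1.7, -0.3, 0.6]
finger_gap: 85.4
grasp_force: 0.0
time: 1.1
tcp_pos: [442.7, 225.5, 230.9]
tcp_rot: [-3.141, -0.0, 2.364]
force: [0.6, 0.4, 0.4]
finger_gap: 63.9
grasp_force: 0.0
time: 1.52
tcp_pos: [461.3, 25.4, 230.9]
tcp_rot: [-3.141, -0.0, 2.133]
force: [0.9, -0.8, 0.1]
finger_gap: 51.4
grasp_force: 0.0
time: 2.02
tcp_pos: [439.3, -178.2, 230.7]
tcp_rot: [-3.139, 0.001, 1.908]
force: [-1.2, -0.1, 0.4]
finger_gap: 51.0
grasp_force: 0.0
2.0167 [ 439.31529491 -178.18204549  230.71466359] [-3.13867555e+00  1.09267906e-03  1.90803631e+00] [-0.4912919  -0.21494665  1.82485741 -0.00289041  1.53284865 -0.82841895]
[[214.67998035 275.11817448]
 [340.8382143   76.05513677]
 [362.7139877  118.90141373]]
```

View pics/w1.png

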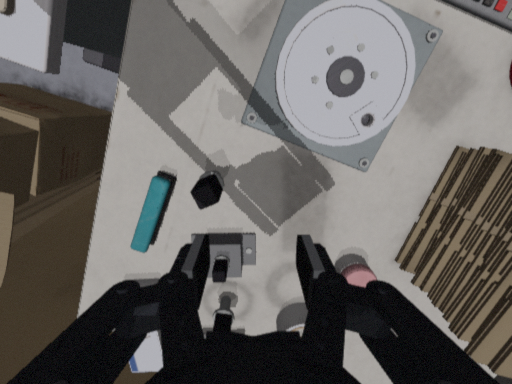

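The wrist view shows the wheel hole at (367,120), the nut at (347,76) and the pin's grip top near (220,273). These sit about 5 px right of the predictions, so I'll move over the pin and check from near.

```bash

python3 -m pendant '[{"x":0,"y":-0.2,"z":0,"twist":0,"fingers":0.2},{"x":0,"y":-0.4,"z":0,"twist":0,"fingers":0.2},{"x":0,"y":-0.55,"z":-0.1,"twist":0,"fingers":0.2},{"x":0,"y":-0.7,"z":-0.25,"twist":0,"fingers":0.2},{"x":0,"y":-0.73,"z":-0.4,"twist":0,"fingers":0.2},{"x":0,"y":-0.73,"z":-0.5,"twist":0,"fingers":0.2},{"x":0,"y":-0.73,"z":-0.5,"twist":0,"fingers":0.2},{"x":0,"y":-0.73,"z":-0.5,"twist":0,"fingers":0.2}]'
python3 - <<'E'
from h import *
# hole/nut from w1: refine with the w1 calibration is gone; just look here
s=env.state();print(s["time"],s["tcp_pos"],s["tcp_rot"])
cv2.imwrite("pics/w2.png",snapshot("wrist")[:,:,::-1])
c=calibration("wrist");np.save("w2.npy",c,allow_pickle=True)
a=np.radians(19.5);R=np.array([[np.cos(a),-np.sin(a)],[np.sin(a),np.cos(a)]])
print(proj(c,[[*(np.array([439.5,-324.5])+R@q),73] for q in([-9,-9],[9,-9],[9,9],[-9,9],[0,0])]).round(1))
print(proj(c,[[*s["tcp_pos"][:2],z] for z in(73,36)]))
E
```

```text
time: 2.73
tcp_pos: [441.5, -316.8, 130.0]
tcp_rot: [-3.14, -0.004, 1.914]
force: [-0.8, -0.4, 0.0]
finger_gap: 50.9
grasp_force: 0.0
2.7333 [ 441.52011606 -316.78288562  129.98531204] [-3.1400469  -0.00351047  1.91436635]
[[234.6 222.1]
 [256.3 222.2]
 [256.5 202. ]
 [234.2 201.9]
 [245.4 212.2]]
[[250.89325322 204.73065419]
 [251.11413215 189.93645667]]
```

View pics/w2.png

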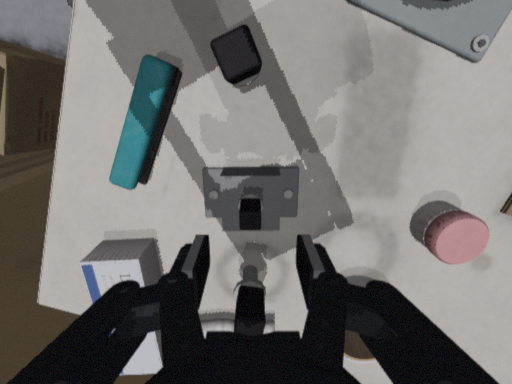

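The grip is at (240–261, 198–230) between the fingers, with its sides square to the image. The arm was still settling, so I'll measure again.

```bash

python3 -m pendant '[{"x":0,"y":0,"z":0,"twist":0,"fingers":0.2},{"x":0,"y":0,"z":0,"twist":0,"fingers":0.2},{"x":0,"y":0,"z":0,"twist":0,"fingers":0.2}]'
python3 - <<'E'
from h import *
c=calibration("wrist");s=env.state();im=snapshot("wrist")[:,:,::-1]
cv2.imwrite("pics/w3.png",im);print(s["tcp_pos"],s["tcp_rot"])
g=cv2.cvtColor(im,cv2.COLOR_BGR2GRAY)
n,lab,st,cen=cv2.connectedComponentsWithStats((g<40).astype(np.uint8))
for i in range(1,n):
    if 100<st[i][4]<3000: print(st[i],cen[i])
Z=cv2.resize(im[150:290,180:320],(0,0),fx=4,fy=4,interpolation=cv2.INTER_CUBIC)
cv2.imwrite("pics/w3z.png",np.clip(Z.astype(float)*1.8+10,0,255))
print(proj(c,[[*s["tcp_pos"][:2],z] for z in(73,36)]),proj(c,[439.5,-324.5,73]))
E
```

```text
time: 3.03
tcp_pos: [443.0, -318.9, 133.3]
tcp_rot: [3.14, 0.003, 1.914]
force: [0.7, -0.3, 0.6]
finger_gap: 50.9
grasp_force: 0.0
[ 443.03426419 -318.89917132  133.27250208] [3.14005164e+00 2.70646099e-03 1.91426581e+00]
[210  21  50  59 912] [238.56359649  52.19846491]
[ 137   61   44  118 1222] [159.25859247 118.70130933]
[238 194  22  31 632] [248.81803797 209.27848101]
[[251.61951489 205.19732384]
 [251.68263569 190.31557998]] [[245.27616667 209.79207306]][ WARN:0@0.434] global loadsave.cpp:1063 imwrite_ Unsupported depth image for selected encoder is fallbacked to CV_8U.
```

View pics/w3z.png

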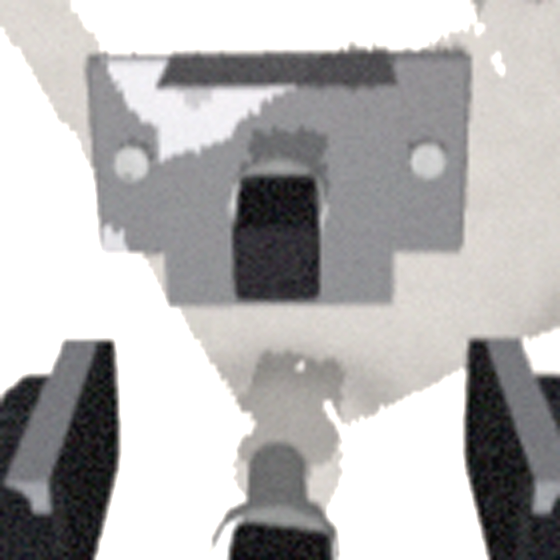

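```bash
python3 - <<'E'
from h import *
c=calibration("wrist");s=env.state()
print(ray(c,(249.3,215.5),73),s["tcp_pos"],s["tcp_rot"])
p=[ray(c,(180+x/4,150+y/4),73) for x,y in((234,298),(319,298))];d=p[1]-p[0];print(d,np.hypot(*d[:2]),np.degrees(np.arctan2(d[1],d[0])))
# lines of stand far edge (bench-level foot edge)
E
```

```text
[ 443.9967427  -327.99830271   73.        ] [ 442.83534902 -318.88545488  132.93173704] [3.14024524e+00 2.28327832e-03 1.91402774e+00]
[16.74320009  6.00237766  0.        ] 17.78660414369639 19.722576080494374
```

```bash

python3 -m pendant '[{"x":0.005,"y":-0.04,"z":-0.1,"twist":0.013,"fingers":0.0},{"x":0.005,"y":-0.04,"z":-0.19,"twist":0.013,"fingers":0.0},{"x":0.005,"y":-0.04,"z":-0.19,"twist":0.013,"fingers":0.0},{"x":0.005,"y":-0.04,"z":-0.19,"twist":0.013,"fingers":0},{"x":0.005,"y":-0.04,"z":-0.19,"twist":0.013,"fingers":0}]'
python3 - <<'E'
from h import *
c=calibration("wrist");s=env.state();im=snapshot("wrist")[:,:,::-1]
print(s["tcp_pos"],s["tcp_rot"])
g=cv2.cvtColor(im,cv2.COLOR_BGR2GRAY)
Z=cv2.resize(im[130:310,160:340],(0,0),fx=3,fy=3,interpolation=cv2.INTER_CUBIC)
cv2.imwrite("pics/w4z.png",np.clip(Z.astype(float)*2.2+10,0,255).astype(np.uint8))
print(proj(c,[[*s["tcp_pos"][:2],z] for z in(s["tcp_pos"][2],73)]),proj(c,[[444,-328,73],[439.5,-324.5,73]]))
E
```

```text
time: 3.5
tcp_pos: [443.3, -326.8, 94.4]
tcp_rot: [3.141, 0.001, 1.924]
force: [-0.9, 0.0, 0.8]
finger_gap: 42.9
grasp_force: 0.0
[ 443.31219487 -326.8073064    94.40133187] [3.14112672e+00 7.65073463e-04 1.92372269e+00]
[[251.50520075 243.16386871]
 [251.60365638 227.0357586 ]] [[251.94454339 228.82727502]
 [247.49621    222.39369545]]
```

View pics/w4z.png

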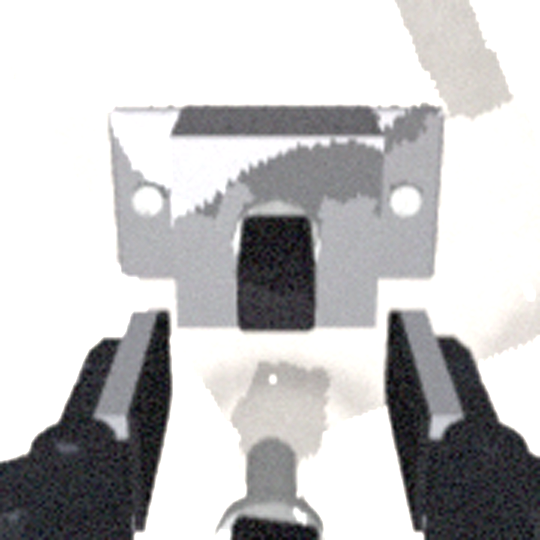

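```bash

python3 -m pendant '[{"x":0.002,"y":-0.002,"z":-0.08,"twist":0,"fingers":0},{"x":0.002,"y":-0.002,"z":-0.16,"twist":0,"fingers":0},{"x":0.002,"y":-0.002,"z":-0.22,"twist":0,"fingers":0},{"x":0.002,"y":-0.002,"z":-0.24,"twist":0,"fingers":0},{"x":0.002,"y":-0.002,"z":-0.24,"twist":0,"fingers":0},{"x":0.002,"y":-0.002,"z":-0.24,"twist":0,"fingers":0}]'
python3 -m pendant '[{"x":0,"y":0,"z":0,"twist":0,"fingers":-0.3},{"x":0,"y":0,"z":0,"twist":0,"fingers":-0.5},{"x":0,"y":0,"z":0,"twist":0,"fingers":-0.7},{"x":0,"y":0,"z":0,"twist":0,"fingers":-1},{"x":0,"y":0,"z":0,"twist":0,"fingers":-1},{"x":0,"y":0,"z":0,"twist":0,"fingers":-1},{"x":0,"y":0,"z":0,"twist":0,"fingers":-1},{"x":0,"y":0,"z":0,"twist":0,"fingers":-1}]' 60
```

```text
time: 4.05
tcp_pos: [443.6, -327.2, 45.9]
tcp_rot: [3.141, 0.0, 1.924]
force: [-1.2, 0.0, 0.6]
finger_gap: 42.7
grasp_force: 0.0
time: 4.72
tcp_pos: [444.0, -327.7, 46.5]
tcp_rot: [3.141, 0.002, 1.924]
force: [-0.2, 0.4, 5.2]
finger_gap: 16.8
grasp_force: 59.0
```

```bash

python3 -m pendant '[{"x":0,"y":0,"z":0.1,"twist":0,"fingers":-1},{"x":0,"y":0,"z":0.25,"twist":0,"fingers":-1},{"x":0,"y":0,"z":0.4,"twist":0,"fingers":-1},{"x":0,"y":0.0,"z":0.5,"twist":0,"fingers":-1},{"x":0.1,"y":0.2,"z":0.5,"twist":0,"fingers":-1},{"x":0.2,"y":0.4,"z":0.5,"twist":0,"fingers":-1},{"x":0.28,"y":0.6,"z":0.5,"twist":0,"fingers":-1},{"x":0.34,"y":0.75,"z":0.5,"twist":0,"fingers":-1},{"x":0.4,"y":0.92,"z":0.5,"twist":0,"fingers":-1},{"x":0.4,"y":0.92,"z":0.45,"twist":0,"fingers":-1},{"x":0.4,"y":0.92,"z":0.45,"twist":0,"fingers":-1},{"x":0.4,"y":0.92,"z":0.45,"twist":0,"fingers":-1}]'
python3 -m pendant '[{"x":0,"y":0,"z":0,"twist":0,"fingers":-1},{"x":0,"y":0,"z":0,"twist":0,"fingers":-1},{"x":0,"y":0,"z":0,"twist":0,"fingers":-1}]'
python3 - <<'E'
from h import *
c0=calibration("scene");print("stack near corners",ray(c0,(135,188),0),ray(c0,(205,160),0),ray(c0,(97,160),0))
c=calibration("wrist");s=env.state();im=snapshot("wrist")[:,:,::-1]
print(s["tcp_pos"],s["tcp_rot"],s["finger_gap"],s["force"])
cv2.imwrite("pics/w5.png",im)
import pickle;pickle.dump((c,s),open("w5.pkl","wb"))
t=s["tcp_pos"]
print(proj(c,[[546.4,-75.9,39],[549.5,-78,39],[500.8,-41.3,45],[t[0],t[1],t[2]-36]]).round(1))
E
```

```text
time: 5.72
tcp_pos: [522.5, -142.8, 134.5]
tcp_rot: [-3.14, -0.001, 1.925]
force: [-0.0, -0.2, -1.0]
finger_gap: 16.9
grasp_force: 60.5
time: 5.97
tcp_pos: [523.2, -144.3, 135.7]
tcp_rot: [3.141, 0.0, 1.922]
force: [0.4, -1.1, -0.6]
finger_gap: 17.2
grasp_force: 60.5
stack near corners [724.42307199 -80.17213299   0.        ] [ 728.64331534 -267.54602151    0.        ] [887.90091323 -48.90758802   0.        ]
[ 523.22111896 -144.29557982  135.70497641] [3.14124971e+00 4.55143723e-04 1.92180401e+00] 17.178468312383973 [ 0.35274449 -1.14637912 -0.55100698]
[[303.5 130.4]
 [305.8 133.9]
 [269.9  69.7]
 [251.7 218.1]]
```

View pics/w5.png

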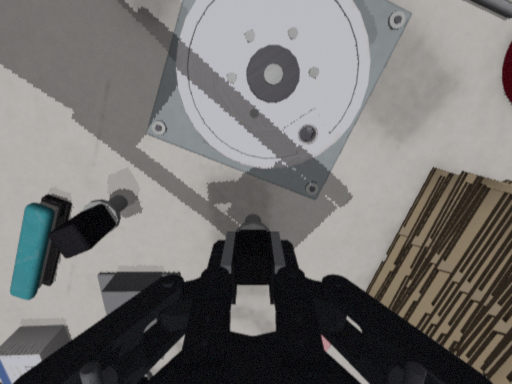

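The pin's shank end is visible at about (253,219), matching the predicted (251.7,218.1). The wheel hole is at (308,133.5) and the nut at (273.5,74).

```bash
python3 - <<'E'
from h import *
import pickle
c,s=pickle.load(open("w5.pkl","rb"));im=cv2.imread("pics/w5.png")
g=cv2.cvtColor(im,cv2.COLOR_BGR2GRAY)
def cen(x0,x1,y0,y1,th):
    m=(g[y0:y1,x0:x1]<th).astype(np.uint8);n,l,st,ce=cv2.connectedComponentsWithStats(m)
    i=1+np.argmax(st[1:,4]);return st[i],ce[i]+[x0,y0]
print(cen(296,320,122,146,110))
print("hole px row",g[133,296:322],g[122:146,308])
print("tip",g[210:232,253],g[216,238:270])
h=cen(296,320,122,146,110)[1]
for p,z in((h,39),((273.5,74),45)): print(p,ray(c,p,z))
# tip as ellipse: lowest visible rim of 8 mm nose
t=s["tcp_pos"];print(proj(c,[[t[0]+a,t[1]+b,t[2]-36+d] for a,b,d in((0,0,0),(-1.4,3.8,0),(-2,5.6,3),(5.6,2,3),(-5.6,-2,3))]).round(1))
E
```

```text
(array([  3,   4,  17,  16, 203], dtype=int32), array([307.18719212, 133.61576355]))
hole px row [188 182 140 111  83  79  79  78  78  75  77  77  80  86  79  72  49  54
  61  82 142 142 178 186 187 187] [187 180 161 118  94 104 112 108  99  90  87  80  77  77  74  74  76  76
  78  84 123 134 160 182]
tip [91 90 91 80 63 58 53 59 59 56 55 56 58 72 79 85 87 86 85 56 19  7] [89 93 91 90 88 92 89 89 82 65 55 52 56 54 54 53 58 55 59 58 67 83 93 94
 94 99 95 97 98 97 96 97]
[307.18719212 133.61576355] [550.58473429 -77.37141494  39.        ]
(273.5, 74) [504.62535139 -43.23557942  45.        ]
[[251.7 218.1]
 [251.7 213. ]
 [251.7 212.2]
 [259.9 219.9]
 [243.4 219.7]]
```

```bash

python3 -m pendant '[{"x":0.066,"y":0.168,"z":0,"twist":0,"fingers":-1},{"x":0.132,"y":0.336,"z":0,"twist":0,"fingers":-1},{"x":0.132,"y":0.336,"z":-0.1,"twist":0,"fingers":-1},{"x":0.132,"y":0.336,"z":-0.2,"twist":0,"fingers":-1},{"x":0.132,"y":0.336,"z":-0.26,"twist":0,"fingers":-1},{"x":0.132,"y":0.336,"z":-0.26,"twist":0,"fingers":-1},{"x":0.132,"y":0.336,"z":-0.26,"twist":0,"fingers":-1},{"x":0.132,"y":0.336,"z":-0.26,"twist":0,"fingers":-1}]'
python3 - <<'E'
from h import *
P=[]
for k in range(2):
    c=calibration("wrist");s=env.state();im=snapshot("wrist")[:,:,::-1]
    P.append(s["tcp_pos"])
print(P,s["tcp_rot"])
t=s["tcp_pos"]
print(proj(c,[[550.7,-77.5,39],[t[0]+1.1,t[1]-.45,t[2]-36]]).round(1))
Z=cv2.resize(im[130:270,190:310],(0,0),fx=4,fy=4,interpolation=cv2.INTER_CUBIC)
W=cv2.imread
cs=snapshot("side")[:,:,::-1];sc=snapshot("scene")[:,:,::-1]
A=cv2.resize(cs[200:270,170:250],(0,0),fx=3.5,fy=3.5,interpolation=cv2.INTER_CUBIC)
B=cv2.resize(sc[180:250,125:205],(0,0),fx=3.5,fy=3.5,interpolation=cv2.INTER_CUBIC)
M=np.zeros((560,790,3),np.uint8);M[:560,:480]=np.clip(Z.astype(float)*1.6,0,255);M[:245,490:770]=A;M[260:505,490:770]=B
cv2.imwrite("pics/w6.png",M)
E
```

```text
time: 6.68
tcp_pos: [550.2, -76.6, 84.3]
tcp_rot: [3.141, 0.001, 1.923]
force: [-0.0, -0.2, -1.6]
finger_gap: 17.1
grasp_force: 60.5
[array([550.24189314, -76.57080391,  84.3483999 ]), array([550.60109813, -76.61092464,  84.75984417])] [3.13990973e+00 1.16457738e-03 1.92274661e+00]
[[251.3 213.6]
 [252.8 219. ]]
```

View pics/w6.png

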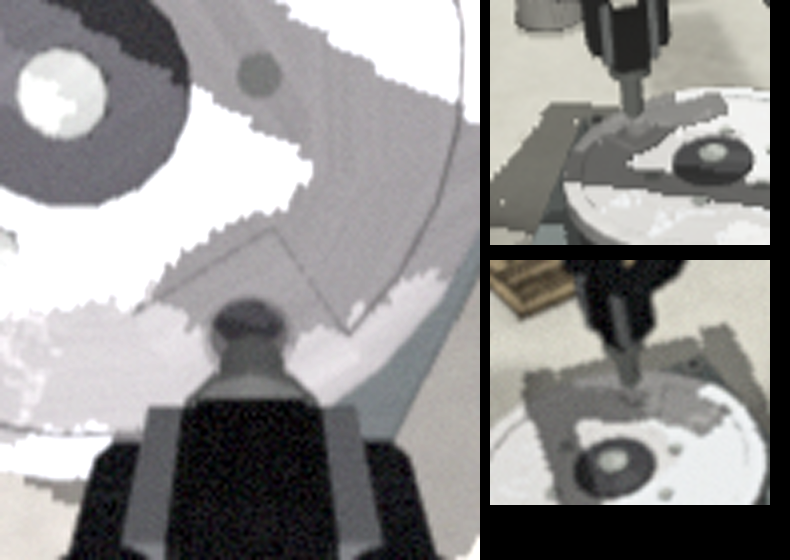

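The hole rim is centred at about (252,213.5) and the shank at x≈253. They agree within about 1 mm, so I'll lower the pin gently.

```bash

python3 -m pendant '[{"x":-0.003,"y":-0.002,"z":-0.02,"twist":0,"fingers":-1},{"x":-0.003,"y":-0.002,"z":-0.04,"twist":0,"fingers":-1},{"x":-0.003,"y":-0.002,"z":-0.05,"twist":0,"fingers":-1},{"x":-0.003,"y":-0.002,"z":-0.06,"twist":0,"fingers":-1},{"x":-0.003,"y":-0.002,"z":-0.06,"twist":0,"fingers":-1}]'
```

```text
time: 7.3
tcp_pos: [548.6, -76.1, 70.5]
tcp_rot: [-3.141, -0.001, 1.924]
force: [-0.8, -0.1, -1.8]
finger_gap: 17.0
grasp_force: 60.5
```

```bash

python3 -m pendant '[{"x":0,"y":0,"z":-0.02,"twist":0,"fingers":-1},{"x":0,"y":0,"z":-0.03,"twist":0,"fingers":-1},{"x":0,"y":0,"z":-0.03,"twist":0,"fingers":-1},{"x":0,"y":0,"z":-0.03,"twist":0,"fingers":-1}]'
```

```text
time: 7.63
tcp_pos: [548.9, -76.1, 65.0]
tcp_rot: [-3.141, -0.0, 1.924]
force: [0.4, 1.2, -0.8]
finger_gap: 17.0
grasp_force: 60.5
```

```bash

python3 -m pendant '[{"x":0,"y":0,"z":-0.01,"twist":0,"fingers":-1},{"x":0,"y":0,"z":-0.018,"twist":0,"fingers":-1},{"x":0,"y":0,"z":-0.018,"twist":0,"fingers":-1},{"x":0,"y":0,"z":-0.018,"twist":0,"fingers":-1}]'
```

```text
time: 7.97
tcp_pos: [549.1, -76.2, 61.7]
tcp_rot: [-3.142, -0.0, 1.924]
force: [-1.2, 0.5, -1.7]
finger_gap: 16.8
grasp_force: 60.6
```

```bash
python3 - <<'E'
import numpy as np
f=np.radians(-36.5)
for th in np.r_[np.arange(0.1,.61,.1),np.arange(.6,1.13,.04)]:
    print(round(th,2),((58*np.array([np.cos(f+th)-np.cos(f),np.sin(f+th)-np.sin(f)]))/200).round(4), (58*np.array([np.cos(f+th)-np.cos(f),np.sin(f+th)-np.sin(f)])+[549,-76.2]).round(1))
E
```

```text
0.1 [0.0161 0.0241] [552.2 -71.4]
0.2 [0.0296 0.0498] [554.9 -66.2]
0.3 [0.0406 0.0766] [557.1 -60.9]
0.4 [0.0488 0.1044] [558.8 -55.3]
0.5 [0.0542 0.1329] [559.8 -49.6]
0.6 [0.0567 0.1618] [560.3 -43.8]
0.6 [0.0567 0.1618] [560.3 -43.8]
0.64 [0.0569 0.1734] [560.4 -41.5]
0.68 [0.0566 0.185 ] [560.3 -39.2]
0.72 [0.0559 0.1965] [560.2 -36.9]
0.76 [0.0547 0.2081] [559.9 -34.6]
0.8 [0.053  0.2195] [559.6 -32.3]
0.84 [0.0509 0.231 ] [559.2 -30. ]
0.88 [0.0484 0.2423] [558.7 -27.7]
0.92 [0.0453 0.2535] [558.1 -25.5]
0.96 [0.0419 0.2645] [557.4 -23.3]
1.0 [0.038  0.2755] [556.6 -21.1]
1.04 [0.0337 0.2862] [555.7 -19. ]
1.08 [0.0289 0.2968] [554.8 -16.8]
1.12 [0.0237 0.3072] [553.7 -14.8]
```

```bash

python3 -m pendant '[{"x":0.0083,"y":0.0119,"z":0,"twist":0,"fingers":-1},{"x":0.0161,"y":0.0241,"z":0,"twist":0,"fingers":-1},{"x":0.023,"y":0.0368,"z":0,"twist":0,"fingers":-1},{"x":0.0296,"y":0.0498,"z":0,"twist":0,"fingers":-1},{"x":0.0352,"y":0.063,"z":0,"twist":0,"fingers":-1},{"x":0.0406,"y":0.0766,"z":0,"twist":0,"fingers":-1},{"x":0.0406,"y":0.0766,"z":0,"twist":0,"fingers":-1}]'
python3 -m pendant '[{"x":0.0043,"y":0.0138,"z":0,"twist":0,"fingers":-1},{"x":0.0082,"y":0.0278,"z":0,"twist":0,"fingers":-1},{"x":0.011,"y":0.042,"z":0,"twist":0,"fingers":-1},{"x":0.0136,"y":0.0563,"z":0,"twist":0,"fingers":-1},{"x":0.015,"y":0.068,"z":0,"twist":0,"fingers":-1},{"x":0.015,"y":0.068,"z":0,"twist":0,"fingers":-1},{"x":0.015,"y":0.068,"z":0,"twist":0,"fingers":-1}]'
python3 -m pendant '[{"x":0,"y":0,"z":-0.005,"twist":0,"fingers":-1},{"x":0,"y":0,"z":-0.005,"twist":0,"fingers":-1},{"x":0,"y":0,"z":-0.01,"twist":0,"fingers":-1},{"x":0,"y":0,"z":-0.01,"twist":0,"fingers":-1}]'
```

```text
time: 8.55
tcp_pos: [557.5, -60.4, 61.6]
tcp_rot: [3.141, -0.0, 1.924]
force: [-0.8, -3.8, -1.2]
finger_gap: 17.1
grasp_force: 60.5
time: 9.13
tcp_pos: [560.3, -47.4, 61.7]
tcp_rot: [3.141, 0.0, 1.924]
force: [-1.2, -4.2, -1.1]
finger_gap: 16.8
grasp_force: 60.5
time: 9.47
tcp_pos: [560.7, -47.5, 61.4]
tcp_rot: [3.141, 0.0, 1.924]
force: [-6.5, -4.3, 10.9]
finger_gap: 16.8
grasp_force: 62.3
```

```bash

python3 -m pendant '[{"x":0.0,"y":0,"z":0.004,"twist":0,"fingers":-1},{"x":0.0006,"y":0.009,"z":0.004,"twist":0,"fingers":-1},{"x":0.0012,"y":0.0185,"z":0.004,"twist":0,"fingers":-1},{"x":0.0012,"y":0.0185,"z":0.004,"twist":0,"fingers":-1}]'
python3 -m pendant '[{"x":0.0,"y":0.006,"z":0,"twist":0,"fingers":-1},{"x":0,"y":0.0116,"z":0,"twist":0,"fingers":-1},{"x":0,"y":0.0116,"z":0,"twist":0,"fingers":-1}]'
```

```text
time: 9.8
tcp_pos: [561.0, -44.8, 61.5]
tcp_rot: [3.141, 0.002, 1.924]
force: [-2.9, -8.5, 5.4]
finger_gap: 16.8
grasp_force: 61.3
time: 10.05
tcp_pos: [561.0, -42.7, 61.5]
tcp_rot: [3.141, 0.002, 1.923]
force: [-3.6, -9.2, 5.2]
finger_gap: 16.6
grasp_force: 61.3
```

```bash

python3 -m pendant '[{"x":-0.0003,"y":0.006,"z":0,"twist":0,"fingers":-1},{"x":-0.0006,"y":0.0116,"z":0,"twist":0,"fingers":-1},{"x":-0.0006,"y":0.0116,"z":0,"twist":0,"fingers":-1}]'
python3 -m pendant '[{"x":-0.0005,"y":0.006,"z":0,"twist":0,"fingers":-1},{"x":-0.001,"y":0.0116,"z":0,"twist":0,"fingers":-1},{"x":-0.001,"y":0.0116,"z":0,"twist":0,"fingers":-1}]'
```

```text
time: 10.3
tcp_pos: [561.0, -40.4, 61.5]
tcp_rot: [3.141, 0.003, 1.923]
force: [-2.5, -9.4, 3.9]
finger_gap: 16.5
grasp_force: 61.3
time: 10.55
tcp_pos: [560.8, -38.1, 61.5]
tcp_rot: [3.141, 0.003, 1.923]
force: [-2.0, -9.0, 4.2]
finger_gap: 17.1
grasp_force: 61.2
```

```bash

python3 -m pendant '[{"x":-0.0006,"y":0.006,"z":-0.001,"twist":0,"fingers":-1},{"x":-0.0012,"y":0.0116,"z":-0.001,"twist":0,"fingers":-1},{"x":-0.0012,"y":0.0116,"z":-0.001,"twist":0,"fingers":-1}]'
python3 -m pendant '[{"x":-0.0008,"y":0.006,"z":0,"twist":0,"fingers":-1},{"x":-0.0016,"y":0.0115,"z":0,"twist":0,"fingers":-1},{"x":-0.0016,"y":0.0115,"z":0,"twist":0,"fingers":-1}]'
```

```text
time: 10.8
tcp_pos: [560.7, -35.9, 61.4]
tcp_rot: [3.141, 0.003, 1.923]
force: [-1.7, -9.8, 4.7]
finger_gap: 16.6
grasp_force: 61.3
time: 11.05
tcp_pos: [560.5, -33.4, 61.4]
tcp_rot: [3.141, 0.003, 1.923]
force: [-1.8, -9.4, 4.5]
finger_gap: 17.3
grasp_force: 61.2
```

```bash

python3 -m pendant '[{"x":-0.001,"y":0.006,"z":0,"twist":0,"fingers":-1},{"x":-0.002,"y":0.0115,"z":0,"twist":0,"fingers":-1},{"x":-0.002,"y":0.0115,"z":0,"twist":0,"fingers":-1}]'
python3 -m pendant '[{"x":-0.0012,"y":0.006,"z":0,"twist":0,"fingers":-1},{"x":-0.0024,"y":0.0113,"z":0,"twist":0,"fingers":-1},{"x":-0.0024,"y":0.0113,"z":0,"twist":0,"fingers":-1}]'
```

```text
time: 11.3
tcp_pos: [560.0, -30.6, 61.2]
tcp_rot: [3.14, 0.002, 1.923]
force: [-0.1, -7.3, 2.6]
finger_gap: 16.8
grasp_force: 61.0
time: 11.55
tcp_pos: [559.4, -28.2, 61.1]
tcp_rot: [3.14, 0.002, 1.924]
force: [-0.8, -7.0, 2.3]
finger_gap: 17.1
grasp_force: 61.0
```

Vertical and tangential forces both fell, so this may be the lock hole. I'll press gently here.

```bash

python3 -m pendant '[{"x":0,"y":0,"z":-0.003,"twist":0,"fingers":-1},{"x":0,"y":0,"z":-0.006,"twist":0,"fingers":-1},{"x":0,"y":0,"z":-0.01,"twist":0,"fingers":-1},{"x":0,"y":0,"z":-0.01,"twist":0,"fingers":-1}]'
```

```text
time: 11.88
tcp_pos: [560.0, -28.2, 59.4]
tcp_rot: [3.139, 0.002, 1.923]
force: [0.1, -6.5, 1.8]
finger_gap: 16.7
grasp_force: 61.1
```

It drops freely: the lock hole is here.

```bash

python3 -m pendant '[{"x":0,"y":0,"z":-0.005,"twist":0,"fingers":-1},{"x":0,"y":0,"z":-0.01,"twist":0,"fingers":-1},{"x":0,"y":0,"z":-0.015,"twist":0,"fingers":-1},{"x":0,"y":0,"z":-0.015,"twist":0,"fingers":-1}]'
```

```text
time: 12.22
tcp_pos: [560.0, -28.2, 56.4]
tcp_rot: [3.139, 0.002, 1.923]
force: [0.3, -6.5, 2.3]
finger_gap: 16.8
grasp_force: 61.1
```

```bash

python3 -m pendant '[{"x":0,"y":0,"z":-0.008,"twist":0,"fingers":-1},{"x":0,"y":0,"z":-0.015,"twist":0,"fingers":-1},{"x":0,"y":0,"z":-0.022,"twist":0,"fingers":-1},{"x":0,"y":0,"z":-0.028,"twist":0,"fingers":-1},{"x":0,"y":0,"z":-0.028,"twist":0,"fingers":-1}]'
python3 -m pendant '[{"x":0,"y":0,"z":-0.004,"twist":0,"fingers":-1},{"x":0,"y":0,"z":-0.007,"twist":0,"fingers":-1},{"x":0,"y":0,"z":-0.007,"twist":0,"fingers":-1},{"x":0,"y":0,"z":-0.007,"twist":0,"fingers":-1}]'
```

```text
time: 12.63
tcp_pos: [560.0, -28.2, 50.7]
tcp_rot: [3.139, 0.002, 1.923]
force: [0.2, -7.1, 1.8]
finger_gap: 16.7
grasp_force: 61.0
time: 12.97
tcp_pos: [560.1, -28.3, 49.6]
tcp_rot: [3.139, 0.002, 1.923]
force: [-1.3, -7.1, 4.6]
finger_gap: 17.2
grasp_force: 61.4
```

```bash

python3 -m pendant '[{"x":0,"y":0,"z":-0.003,"twist":0,"fingers":-1},{"x":0,"y":0,"z":-0.006,"twist":0,"fingers":-1},{"x":0,"y":0,"z":-0.006,"twist":0,"fingers":-1}]'
```

```text
time: 13.22
tcp_pos: [560.3, -28.5, 49.5]
tcp_rot: [3.139, 0.002, 1.923]
force: [-5.1, -7.4, 13.5]
finger_gap: 17.0
grasp_force: 62.6
```

```bash

python3 -m pendant '[{"x":0,"y":0,"z":0.004,"twist":0,"fingers":-1},{"x":0.001,"y":-0.005,"z":0.004,"twist":0,"fingers":-1},{"x":0.002,"y":-0.01,"z":0.004,"twist":0,"fingers":-1},{"x":0.002,"y":-0.01,"z":0.004,"twist":0,"fingers":-1}]'
```

```text
time: 13.55
tcp_pos: [560.4, -29.2, 49.6]
tcp_rot: [3.139, -0.0, 1.923]
force: [-2.5, -1.5, 8.3]
finger_gap: 16.9
grasp_force: 61.8
```

```bash

python3 -m pendant '[{"x":0,"y":0,"z":0,"twist":0,"fingers":-0.4},{"x":0,"y":0,"z":0,"twist":0,"fingers":-0.2},{"x":0,"y":0,"z":0,"twist":0,"fingers":0},{"x":0,"y":0,"z":0,"twist":0,"fingers":0},{"x":0,"y":0,"z":0,"twist":0,"fingers":0},{"x":0,"y":0,"z":0,"twist":0,"fingers":0}]'
python3 -m pendant '[{"x":0,"y":0,"z":0.05,"twist":0,"fingers":0},{"x":0,"y":0,"z":0.15,"twist":0,"fingers":0},{"x":0,"y":0,"z":0.3,"twist":0,"fingers":0},{"x":0,"y":0,"z":0.45,"twist":0,"fingers":0},{"x":-0.2,"y":-0.2,"z":0.55,"twist":0,"fingers":0},{"x":-0.3,"y":-0.4,"z":0.55,"twist":0,"fingers":0},{"x":-0.4,"y":-0.5,"z":0.55,"twist":0,"fingers":0},{"x":-0.4,"y":-0.5,"z":0.55,"twist":0,"fingers":0},{"x":-0.4,"y":-0.5,"z":0.55,"twist":0,"fingers":0}]'
python3 - <<'E'
from h import *
a=snapshot("scene")[:,:,::-1];b=snapshot("side")[:,:,::-1]
A=cv2.resize(a[150:290,90:230],(0,0),fx=2.8,fy=2.8);B=cv2.resize(b[180:320,160:300],(0,0),fx=2.8,fy=2.8)
cv2.imwrite("pics/end.png",np.hstack([A,B]))
E
```

```text
time: 14.05
tcp_pos: [559.1, -29.3, 47.7]
tcp_rot: [-3.141, -0.0, 1.924]
force: [-0.5, 0.0, 0.1]
finger_gap: 42.6
grasp_force: 0.0
time: 14.8
tcp_pos: [478.2, -131.4, 159.0]
tcp_rot: [3.141, 0.001, 1.92]
force: [0.0, 1.2, 0.1]
finger_gap: 42.6
grasp_force: 0.0
```

View pics/end.png

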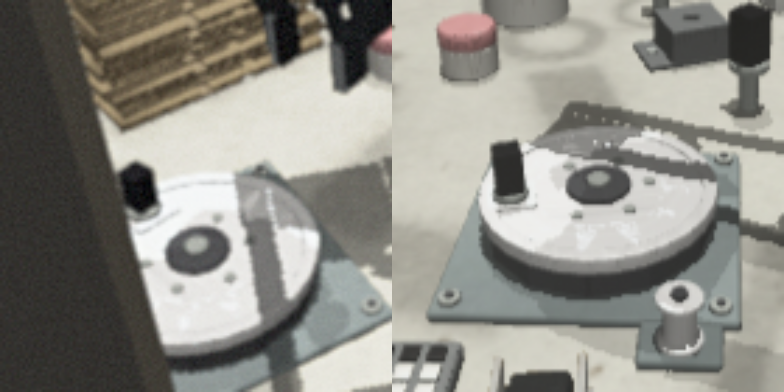

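The pin stands in the wheel at side-view crop (508,170), collar flat on the wheel, and the wheel is still wound with the gripper clear. I'll hand it in.

```bash
python3 -c "
from rig import env;print(env.close_job())"
```

```text
the job is handed in; nothing more can be done
None
```

I handed the job in at about 15 s: the pin is home in the lock hole at about 0.83 rad with its collar on the wheel, and the wheel stayed wound when I let go; the judge's verdict wasn't shown.

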